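# Index the turret tying vise to 120 degrees

### The job

The jaw arm of the tying vise has to swing round to a reading of 120 degrees, but a thread spool stands in its way: first stand that spool upright on the floor of the thread tray, in its empty half, and let go of it. Then hold the vise's sprung bar knob pressed down to free the brake, turn it until the scale reads 120 against the index line, and let the knob rise and lock there. The jaw arm must not strike anything, and the other spools, the jar and the brass stacker must stay standing where they are.

Things in the scene. Friction and masses are not known exactly. Their poses are not given: they have to be found in the camera images.
- vise_base: Fixed dark steel tying vise: round foot 124 mm across, 14 mm high; on it a housing 88 mm across, up to 40 mm. Origin on the turning axis at table height, z up; x points from the axis to the index line. On top turns a bare aluminium dial 84 mm across (flat face 56 mm above the table when up), with a black bar knob at its centre and a steel jaw arm out of its side.
- index_line (a point): Index line: a white radial line on top of the fixed steel bracket just outside the dial's edge, 51.5 mm from the axis, 52 mm above the table.
- dial (a joint): Scale reading in rad (120 degrees = 2.094). Black marks on the dial face every 10 degrees from 0 to 150, longer every 30, zero the longest and broadest. Turning CLOCKWISE seen from above raises the reading. Stops at 0 and 150; starts between 5 and 45 degrees. Unpressed, a brake of about 0.6 N m holds it; pressed it turns freely (0.02 N m) and stays where left.
- release (a joint): How far the knob, with the whole dial and arm, is pressed straight down (m): about 0 up and braked, 0.006 fully down. A spring pushes it up: some 7 N to start, 11 N at the bottom. The brake is free from about 0.001; keep it 0.003 to 0.005 down while turning.
- knob_grip (a point): Grip point of the black bar knob, on the turning axis, 80 mm above the table when up. The bar is 14 mm wide, 40 mm long, in line with the jaw arm, faces upright, standing from the dial face (56 mm) to 96 mm above the table. The point turns with the dial: y along the bar, pointing away from the jaw arm; x across the bar; z up. At reading 0 its axes are those of vise_base.
- jaw_tip (a point): Hook tip at the end of the jaw arm, 124 mm from the turning axis, 73 mm above the table. The arm is an 8 mm steel rod running out radially 51 mm above the table to a 12 mm wide block near the tip. In vise_base's frame it points at (-90 degrees minus the reading), counter-clockwise positive from above.
- post_top (a point): Centre of a white 12 mm ball on a fixed thin steel post (6 mm thick) that stands on the vise foot, 76 mm from the turning axis, its top 123 mm above the table.
- spool: The spool to clear: a grey thread spool with pale wooden ends, 30 mm diameter, 60 mm tall, about 40 g, standing on the table beside the vise, alone, in the arc that the jaw arm will sweep, about 95 mm from the turning axis. Origin at the centre of its underside, z along its axis.
- tray: Thread tray: fixed low open dark wooden box 160 x 90 x 20 mm, walls and floor 5 mm, no partitions. Origin at the centre of its underside, x along the long side towards the empty half.
- tray_free (a point): Middle of the tray's empty half, on its inner floor, 36 mm from the tray's centre along its x, 5 mm above the table.
- spool_b: Bystander: a like spool, 30 mm diameter, 60 mm tall, standing in the occupied half of the tray. Origin at its underside.
- spool_c: Bystander: a shorter spool, 30 mm diameter, 45 mm tall, standing in the occupied half of the tray. Origin at its underside.
- stand: Obstacle: fixed tool stand between vise and tray, a wooden block 60 x 50 mm, 110 mm high, with upright steel tools rising from it to 200 mm above the table. Origin at the centre of its underside.
- jar: Bystander: lidded jar, 38 mm diameter, 48 mm tall, standing on the table near the vise. Origin at its underside.
- stacker: Bystander: brass hair stacker, 28 mm diameter, 70 mm tall, standing on the table near the vise, just beyond where the jaw arm is to stop. Origin at its underside.

How it is judged (in metres and radians):
On the way, in this order (a step that is already met when the one before it is completed fails the run):
1. the spool stands upright on the tray floor in its empty half, let go (x of spool in the frame of tray between 0.005 and 0.075 m and y of spool in the frame of tray between -0.04 and 0.04 m and z of spool in the frame of tray below 0.009 m and angle between spool's own z axis and vertical below 0.1 rad and contact force between the fingers and spool below 0.1 N), for 0.2 s.
2. the knob is held down with the scale at 120 degrees (value of joint release above 0.0015 m and value of joint dial between 2.0244 and 2.1644 rad), for 0.1 s.
At the end, for the whole second after the job is handed in: Scale at 120 degrees within 4, at rest, knob let go and up within 1.2 mm; the spool upright (0.1 rad), still, on the tray floor, its centre over 5 mm into the empty half; both other spools, jar and stacker standing within 20 mm of their starts (all of step 1 and value of joint dial between 2.0244 and 2.1644 rad and value of joint release below 0.0012 m and velocity of joint dial between -0.05 and 0.05 rad/s and linear speed of spool below 0.02 m/s and distance of each of spool_b, spool_c, jar, stacker from where it was at the start of the episode below 0.02 m and angle between each of spool_b, spool_c, jar, stacker's own z axis and vertical below 0.15 rad); the robot touches nothing.
It fails at once if a bystander (spool_b, spool_c, jar or stacker) is moved by more than 20 mm or tipped (distance of any of spool_b, spool_c, jar, stacker from where it was at the start of the episode above 0.02 m or angle between any of spool_b, spool_c, jar, stacker's own z axis and vertical above 0.3 rad).
It fails at once if the jaw arm or dial strikes a spool, the jar or the stacker with more than 2 N (contact force between dial and spool above 2 N or contact force between dial and spool_b above 2 N or contact force between dial and spool_c above 2 N or contact force between dial and jar above 2 N or contact force between dial and stacker above 2 N).
It also fails if it takes over 72 s, if anything falls off the work surface, if the arm or the gripper's body presses on something with over 40 N, if the wrist force passes 120 N, or if a joint passes its speed limit or range.

### The arm

A 6-joint arm with a two-finger parallel gripper is mounted at the origin on the work surface. World frame = base frame: x ahead of the robot, y to its left, z up, the work surface at z = 0. Lengths are in m, angles in degrees, forces in N, time in s.
With the tool pointing down it reaches from about 0.325 to 0.85 m from the base axis. Payload 15.5 kg.
Tool frame: the origin (TCP) lies at the very end of the fingers, on their centre line; the grasp point (between the pads) lies arm.grip_depth behind it (arm.grip_depth is the distance from the TCP to the grasp point, in m); z points along the fingers, y is the line along which they close (so a half turn about z gives the same grasp; the last joint's range is limited). The gripper opens to 91 mm and grips with 3 to 60 N. Pads are 32 mm wide; open, the fingers measure 118 mm over their backs; the gripper's body (76 mm by 178 mm) begins 60 mm behind the grasp point.
Start: joints at [-74.972, 28.281, 77.091, -0, 74.628, -5.472], TCP at [0.219, -0.585, 0.177] pointing down, gripper open.
Joint ranges: [-166.48, 166.48], [-47.26, 123.95], [12.59, 153.08], [-70.14, 250.14], [6.76, 159.57], [-176.63, 176.63]. Speed limits (degrees/s): [108.29, 108.29, 147.25, 172.46, 172.46, 172.46].

### API

Orientations are given as a 3x3 rotation matrix whose columns are the frame's x, y, z axes.
In Python, from rig import arm gives the robot as it stands. Calls block until the motion is done:
- arm.move_to(position, orientation): joint-space move of the TCP to a pose.
- arm.move_l(position, orientation=None, feed=0.15): straight line of the TCP; orientation=None keeps the orientation; feed is the mean speed in m/s.
- arm.move_joints(angles): joint-space move.
- arm.grip(opening): finger opening in m; the grip force is fixed at half the most; returns when the fingers have stopped.
- arm.sleep(seconds).
- arm.solve_ik(position, orientation): joint angles nearest the present ones, or None.
- arm.snapshot(name): name is "scene" or "side" or "wrist"; returns the picture (400x640x3 uint8, red, green, blue); there is no depth.
- arm.get_calibration(name): a dict with "intrinsics" (3x3 intrinsics, pixels), "cam_to_world" (4x4, takes a point from camera to world coordinates). Camera axes: x right, y down, z forward; pixel columns grow to the right and rows downward; lengths in m; the calibration is good to about 2 mm. A picture is of the moment at which its call begins: read the wrist's pose just before it. get_calibration takes no time and is no camera call; for the wrist camera it gives the pose at the moment of the call.
A pose or a line that the arm cannot do raises arm.Unreachable and nothing moves.
- arm.sign_off(): hands the job in; it is judged then, once.
Readings, each from a call of its own:
- arm.current_t(): time.
- arm.current_joint_positions(): joint angles.
- arm.current_dq(): joint speeds.
- arm.current_tau(): joint torques, N m.
- arm.current_ee_pos(): TCP position.
- arm.current_tool_rot(): TCP orientation.
- arm.current_force(): force on the tool from outside, world axes, zero at the start.
- arm.current_torque(): the same for the moment, N m.
- arm.current_width(): finger opening in m.
- arm.current_grasp_force(): force on a finger pad.
Only numpy, scipy, OpenCV 4.12 (cv2) and the standard library are available. Lean on these libraries where they do the work, as an engineer would, in place of code of your own. Each camera call takes 0.05 s, during which the arm holds its last target. There are 200 camera calls.

## Working session

There is one attempt and no reset: what is moved stays moved. The work goes in short steps, each a Python script; the robot and the scene stay as the last script left them, time stands still between calls to the robot, and variables do not carry over. Pictures are saved under pics/ and viewed, at most 10 in all, crops included, and the job is handed in when it is done.

```bash
ls; mkdir -p pics; python3 - <<'E'
from rig import arm
import cv2,numpy as np
print(arm.current_t(),arm.grip_depth,arm.current_tool_rot())
for n in ["scene","side","wrist"]:
    c=arm.get_calibration(n); np.savez(f"{n}.npz",K=c["intrinsics"],T=c["cam_to_world"])
    print(n,np.round(c["intrinsics"],1).tolist(),np.round(c["cam_to_world"],3).tolist())
    cv2.imwrite(f"pics/{n}0.png",arm.snapshot(n)[:,:,::-1])
E
```

```text
pics
0.0 0.0188 [[ 9.36670773e-01  3.50211037e-01 -3.03106636e-04]
 [ 3.50211147e-01 -9.36670069e-01  1.15550299e-03]
 [ 1.20758986e-04 -1.18847720e-03 -9.99999286e-01]]
scene [[456.6, 0.0, 326.5], [0.0, 456.6, 190.7], [0.0, 0.0, 1.0]] [[0.444, 0.674, -0.591, 1.16], [0.896, -0.331, 0.296, -0.3], [0.004, -0.661, -0.75, 0.846], [0.0, 0.0, 0.0, 1.0]]
side [[387.7, 0.0, 320.8], [0.0, 387.7, 191.1], [0.0, 0.0, 1.0]] [[-0.976, -0.136, 0.171, 0.419], [-0.218, 0.533, -0.818, 0.66], [0.02, -0.835, -0.55, 0.55], [0.0, 0.0, 0.0, 1.0]]
wrist [[349.8, 0.0, 322.3], [0.0, 349.8, 200.0], [0.0, 0.0, 1.0]] [[0.35, -0.905, -0.241, 0.287], [-0.937, -0.339, -0.089, -0.56], [-0.001, 0.257, -0.966, 0.384], [0.0, 0.0, 0.0, 1.0]]
```

View pics/scene0.png

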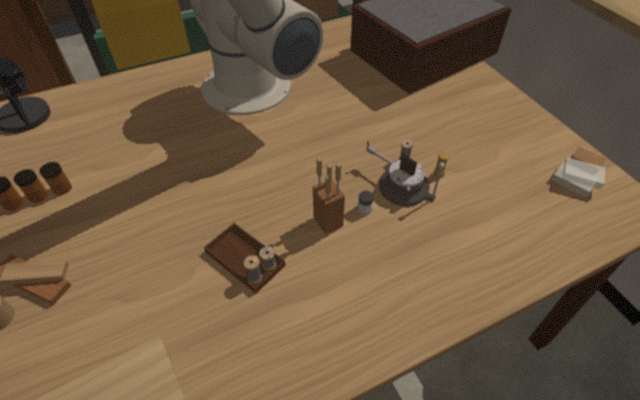

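View pics/side0.png

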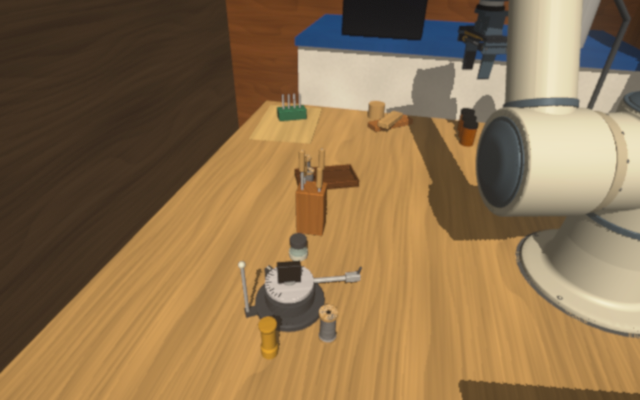

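View pics/wrist0.png

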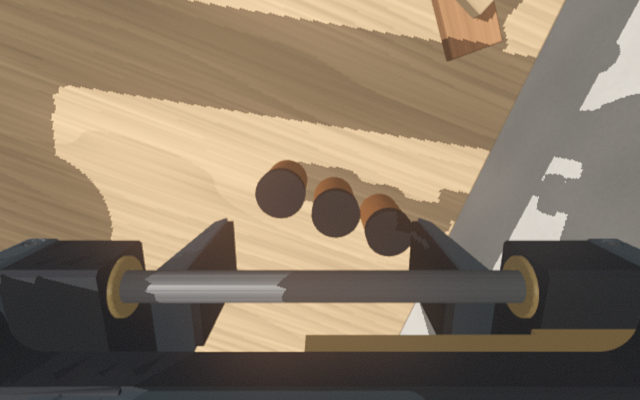

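The scene view shows the tray at about (245,258), its empty half to the upper left, and spools b and c at (253,268) and (267,258). The stand is at (328,207), the jar at (366,203) and the vise at (405,180). The target spool top is at (405,146), the stacker at (442,160) and the jaw tip at (368,146). The side view agrees: vise (290,285), spool (328,322), stacker (268,337).

```bash
cat > h.py <<'E'
import numpy as np,cv2
def cal(n):
    d=np.load(f"{n}.npz"); return d["K"],d["T"]
def ray(n,u,v,z):
    K,T=cal(n); d=T[:3,:3]@np.linalg.solve(K,[u,v,1.]); o=T[:3,3]
    return o+d*(z-o[2])/d[2]
def proj(n,p):
    K,T=cal(n); q=K@(T[:3,:3].T@(np.asarray(p,float)-T[:3,3])); return q[:2]/q[2]
def down(yaw):  # tool y (closing) at yaw deg in world, z down
    a=np.radians(yaw); y=np.array([np.cos(a),np.sin(a),0]); z=np.array([0,0,-1.]); return np.c_[np.cross(y,z),y,z]
E
python3 - <<'E'
from h import *
for l,n,u,v,z in [("spooltop","scene",405,146,.06),("spooltop","side",328,312,.06),("knob","scene",408,166,.09),("knob","side",289,271,.09),("tip","scene",368,146,.065),("tip","side",355,275,.065),
 ("stack","scene",442,156,.07),("stack","side",268,324,.07),("jar","scene",366,197,.048),("jar","side",298,240,.048),("ball","side",242,265,.123),("standtop","scene",328,188,.11),("standtop","side",312,188,.11),("b","scene",252,262,.065),("c","scene",267,253,.05)]+[("tray","scene",u,v,.02) for u,v in [(236,226),(284,261),(256,290),(206,249)]]: print(l,n,ray(n,u,v,z).round(3))
E
```

```text
spooltop scene [0.493 0.254 0.06 ]
spooltop side [0.486 0.264 0.06 ]
knob scene [0.578 0.202 0.09 ]
knob side [0.561 0.222 0.09 ]
tip scene [0.456 0.167 0.065]
tip side [0.456 0.18  0.065]
stack scene [0.571 0.308 0.07 ]
stack side [0.566 0.314 0.07 ]
jar scene [0.588 0.088 0.048]
jar side [0.581 0.096 0.048]
ball side [0.625 0.258 0.123]
standtop scene [ 0.574 -0.003  0.11 ]
standtop side [ 0.576 -0.001  0.11 ]
b scene [ 0.649 -0.21   0.065]
c scene [ 0.632 -0.173  0.05 ]
tray scene [ 0.514 -0.204  0.02 ]
tray scene [ 0.647 -0.143  0.02 ]
tray scene [ 0.686 -0.221  0.02 ]
tray scene [ 0.544 -0.283  0.02 ]
```

```bash
python3 - <<'E'
from rig import arm
from h import *
R=down(-90)
p=arm.current_ee_pos(); arm.move_l([p[0],p[1],.3],feed=.3)
for n,x,y,z in [("w_tray",.598,-.213,.27),("w_vise",.565,.21,.32)]:
    arm.move_to([x-.085,y,z],R); arm.sleep(.3)
    c=arm.get_calibration("wrist"); np.savez(n+".npz",K=c["intrinsics"],T=c["cam_to_world"])
    cv2.imwrite(f"pics/{n}.png",arm.snapshot("wrist")[:,:,::-1])
print(arm.current_t(),arm.current_joint_positions())
E
```

```text
4.7167 [1.70577703e+01 1.34758366e+01 7.78789104e+01 1.74830359e-03
 8.86507875e+01 1.07094187e+02]
```

View pics/w_tray.png

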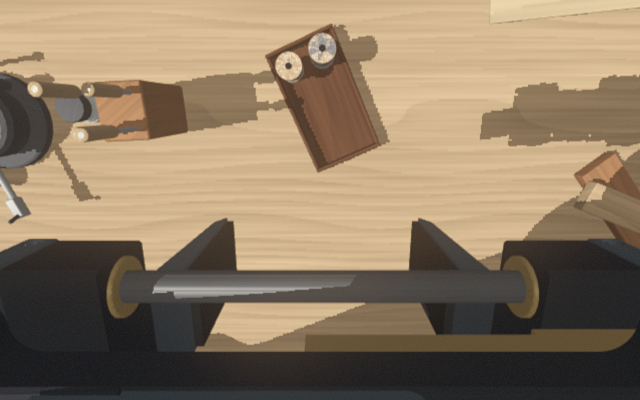

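View pics/w_vise.png

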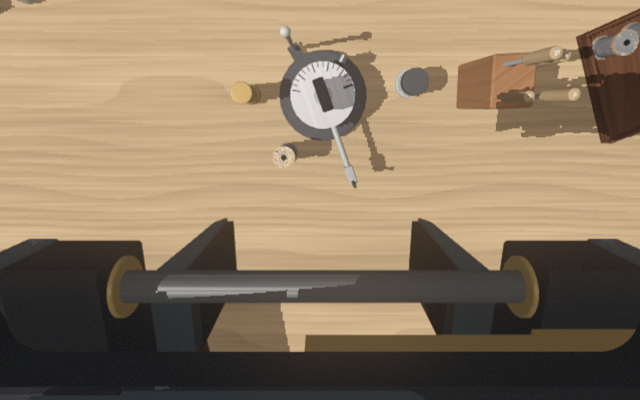

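```bash
python3 - <<'E'
from h import *
im=cv2.imread("pics/w_vise.png")
c=cv2.resize(im[20:195,225:440],None,fx=3.4,fy=3.4,interpolation=cv2.INTER_CUBIC); cv2.imwrite("pics/crop.png",c)
hsv=cv2.cvtColor(im,cv2.COLOR_BGR2HSV)
m=((hsv[...,1]<45)&(hsv[...,2]>90)).astype(np.uint8)*255; m[:, :295]=0; m[:,358:]=0; m[:55]=0; m[136:]=0
pts=cv2.findNonZero(m); print(cv2.fitEllipse(cv2.convexHull(pts)))
for l,n,u,v,z in [("spool","w_vise",285,157,.06),("dialC","w_vise",323,96,.056),("knob","w_vise",323,95,.096),("tip","w_vise",351.5,182,.068),("ball","w_vise",286,32,.123),("stack","w_vise",238,92,.07),("jar","w_vise",410,82,.048),("idx","w_vise",343,59,.052),("b","w_tray",322,48,.065),("c","w_tray",288,66,.05)]+[("tray","w_tray",u,v,.02) for u,v in [(265,56),(333,25),(381,144),(319,171)]]: print(l,ray(n,u,v,z).round(4))
E
```

```text
((320.8467102050781, 92.55633544921875), (71.90486907958984, 104.76282501220703), 175.5316162109375)
spool [0.4881 0.2597 0.06  ]
dialC [0.5666 0.2088 0.056 ]
knob [0.5665 0.2089 0.096 ]
tip [0.4555 0.1706 0.068 ]
ball [0.6298 0.2482 0.123 ]
stack [0.571  0.3152 0.07  ]
jar [0.5842 0.0955 0.048 ]
idx [0.6117 0.1834 0.052 ]
b [ 0.6479 -0.2129  0.065 ]
c [ 0.631  -0.1738  0.05  ]
tray [ 0.6457 -0.1433  0.02  ]
tray [ 0.6802 -0.226   0.02  ]
tray [ 0.539  -0.2894  0.02  ]
tray [ 0.5036 -0.2088  0.02  ]
```

View pics/crop.png

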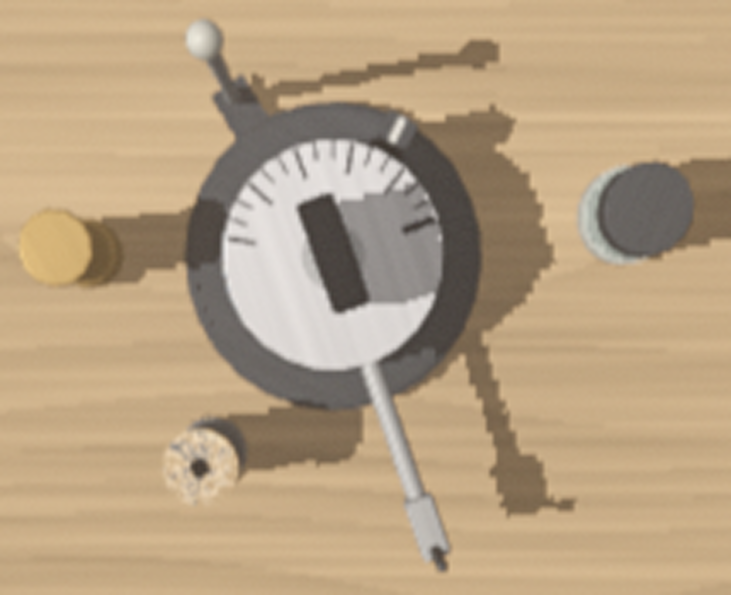

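The crop shows the dial centre at full-image (323,94.7), the index line at (342.6,57.6) and the arm tip at (352,182). That puts the index at -29.5° and the arm at -161°, a reading of about 42°. The index radius of 52 mm, post at 75 mm, spool at 94 mm and tray length of 156 mm all fit the given sizes. Next I pick up the spool.

```bash
python3 - <<'E'
from rig import arm
from h import *
S=ray("w_vise",284.4,157,.06)[:2]
def pick(p,yaws):
    q=arm.current_joint_positions(); o=[]
    for y in yaws:
        s=arm.solve_ik(p,down(y)); 
        if s is not None: o.append((abs(s[5]),y,s))
        print(y,None if s is None else np.round(s,0))
    return min(o,key=lambda a:a[0])[1]
y=pick([*S,.2],[57,-123]); print(S,y)
for z in ([.067],): 
  for a in (108.7,30.5,-71.3,-149.3): 
    s=arm.solve_ik([.567,.209,.067],down(a)); print("knob",a,None if s is None else np.round(s,0))
arm.move_to([*S,.2],down(y)); arm.grip(.065)
arm.move_l([*S,.028],feed=.15); arm.grip(.0)
print(arm.current_width(),arm.current_grasp_force(),arm.current_t())
arm.move_l([*S,.30],feed=.2); print(arm.current_width(),arm.current_grasp_force(),arm.current_force(),arm.current_t())
yt=pick([.559,-.232,.2],[-65.7,114.3]); print(yt)
E
```

```text
57 [ 22.  21.  85.  -0.  73. -35.]
-123 [ 22.  21.  85.  -0.  73. 145.]
[0.48809617 0.26055163] 57
knob 108.7 [ 15.  34.  87.  -0.  59. -94.]
knob 30.5 [ 15.  34.  87.  -0.  59. -16.]
knob -71.3 [15. 34. 87. -0. 59. 86.]
knob -149.3 [ 15.  34.  87.  -0.  59. 164.]
0.0004777715311588714 0.0 9.85
0.0007803681749577494 0.0 [-0.78563031  0.52725861 -0.02604459] 11.3583
-65.7 [-28.  25.  78.  -0.  76.  38.]
114.3 [ -28.   25.   78.   -0.   76. -142.]
-65.7
```

The grip missed, closing to 0, so I look again.

```bash
python3 - <<'E'
from rig import arm
from h import *
arm.grip(.065)
arm.move_to([.567-.085,.23,.30],down(-90)); arm.sleep(.2)
c=arm.get_calibration("wrist"); np.savez("w2.npz",K=c["intrinsics"],T=c["cam_to_world"])
w=arm.snapshot("wrist")[:,:,::-1]; s=arm.snapshot("side")[:,:,::-1]
a=cv2.resize(w[0:240,180:500],(800,600))[:390]; b=cv2.resize(s[200:380,200:420],None,fx=1.15,fy=1.15)
out=np.zeros((600,800,3),np.uint8); out[:390]=a; out[392:392+207,:253]=b[:207,:253]; cv2.imwrite("pics/chk.png",out)
print(arm.current_t())
E
```

```text
14.9667
```

View pics/chk.png

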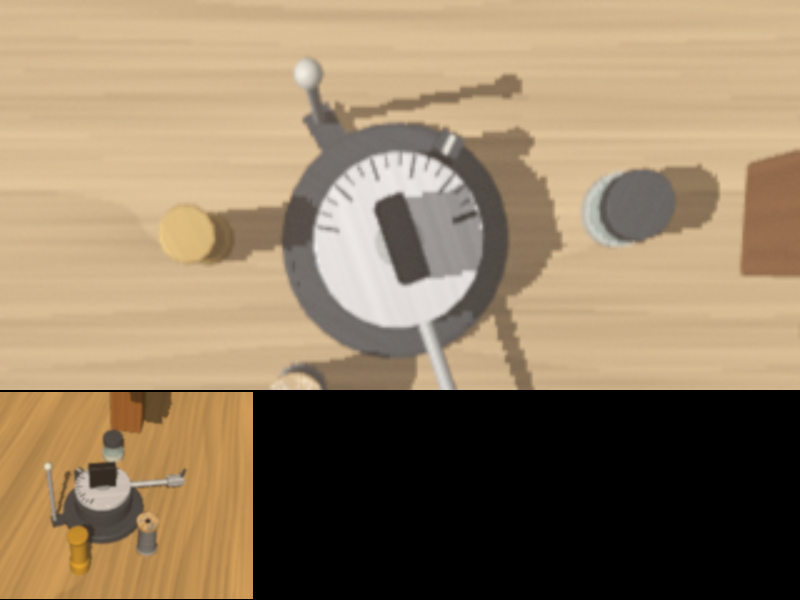

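```bash
python3 - <<'E'
from rig import arm
from h import *
p=arm.current_ee_pos();print(p, arm.current_tool_rot().round(3).tolist())
print("axis",ray("w2",180+400/2.5,240/2.5,.056),"spool",ray("w2",180+298/2.5,384/2.5,.06))
print("knobtop",ray("w2",180+402/2.5,238/2.5,.096))
# side view: spool top
print(ray("side",200+147/1.15,200+(519-392)/1.15,.06))
arm.move_to([.48-.085-.02,.26,.30],down(-90))if arm.solve_ik([.375,.26,.30],down(-90)) is not None else print("no")
arm.sleep(.2)
c=arm.get_calibration("wrist"); np.savez("w3.npz",K=c["intrinsics"],T=c["cam_to_world"])
w=arm.snapshot("wrist")[:,:,::-1]; cv2.imwrite("pics/w3.png",w); print(c["cam_to_world"].round(3).tolist(),arm.current_ee_pos(),arm.current_t())
E
```

```text
[0.48201124 0.2300011  0.30000533] [[1.0, 0.0, 0.0], [0.0, -1.0, 0.0], [0.0, -0.0, -1.0]]
axis [0.56780664 0.20837096 0.056     ] spool [0.49699464 0.25981464 0.06      ]
knobtop [0.5675061 0.2094129 0.096    ]
[0.48679434 0.26080399 0.06      ]
[[-0.001, -0.966, -0.257, 0.448], [-1.0, 0.001, 0.0, 0.26], [-0.0, 0.257, -0.966, 0.508], [0.0, 0.0, 0.0, 1.0]] [0.37571254 0.2598192  0.29983108] 15.7333
```

View pics/w3.png

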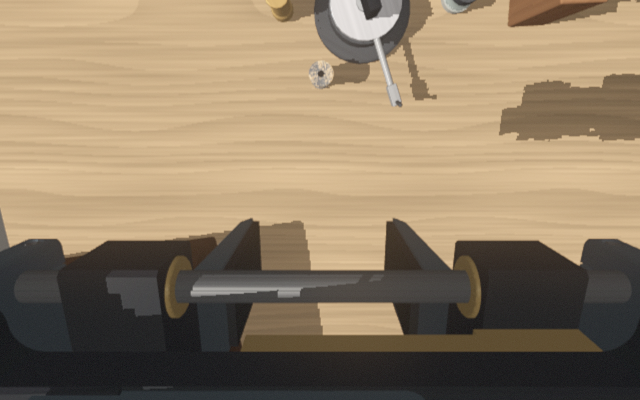

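```bash
python3 - <<'E'
from rig import arm
from h import *
S=ray("w3",320.5,74.5,.06); print("S",S)
arm.move_to([S[0],S[1],.12],down(57)); print(arm.current_width(),arm.current_ee_pos())
arm.move_l([S[0],S[1],.028],feed=.15); print(arm.current_ee_pos(),arm.current_width(),arm.current_force(),arm.current_t())
a=arm.snapshot("side")[:,:,::-1]; b=arm.snapshot("wrist")[:,:,::-1]
cv2.imwrite("pics/g.png",np.vstack([cv2.resize(a[170:370,130:430],(600,400)),cv2.resize(b[130:400,140:500],(600,200))]))
E
```

```text
S [0.48636202 0.26218937 0.06      ]
0.065176771258673 [0.48642479 0.26224614 0.12015046]
[0.4868115  0.26238708 0.02862426] 0.06521962928574071 [0.28580331 0.1905858  0.1038078 ] 18.8583
```

View pics/g.png

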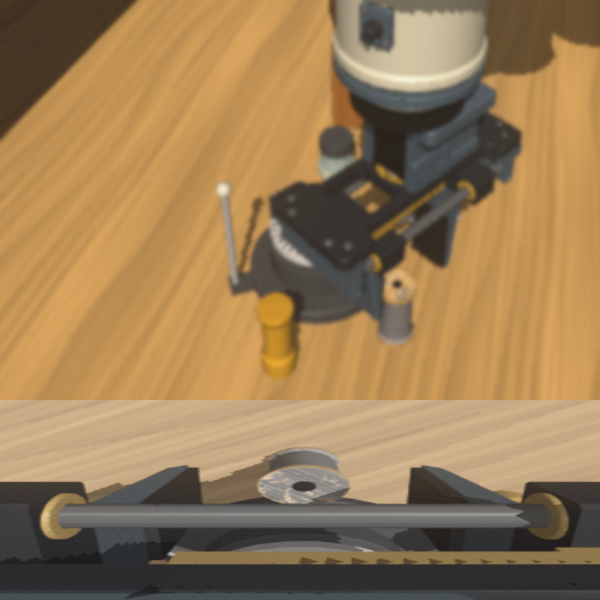

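```bash
python3 - <<'E'
from rig import arm
from h import *
t=arm.current_ee_pos(); R=arm.current_tool_rot(); print(t)
for s in (-1,1):
  for xo in (-.016,0,.016):
    q=t+R[:,1]*s*.0326+R[:,0]*xo; print(s,xo,((proj("side",q)-[130,170])*2).round(0), "wrist")
print("tcp@side",(proj("side",t)-[130,170])*2)
for z in (0,.06): print("spool model",z,((proj("side",[t[0],t[1],z])-[130,170])*2).round(0))
print("spool base from side",ray("side",130+396/2,170+334/2,0),"top",ray("side",130+398/2,170+283/2,.06))
E
```

```text
[0.48706125 0.26248539 0.02901045]
-1 -0.016 [408. 274.] wrist
-1 0 [421. 285.] wrist
-1 0.016 [436. 297.] wrist
1 -0.016 [350. 320.] wrist
1 0 [364. 332.] wrist
1 0.016 [379. 345.] wrist
tcp@side [393.7662298  308.09439101]
spool model 0 [393. 331.]
spool model 0.06 [395. 282.]
spool base from side [0.48385736 0.26483747 0.        ] top [0.48458872 0.26239743 0.06      ]
```

Both views put the visible fingertips about 35 mm above the reported TCP. In the wrist picture the 91 mm opening spans 177 px, a depth of 0.18 m where 0.215 m was expected. The fingers therefore closed just above the spool. I'll go lower in small steps and check the force.

```bash
python3 - <<'E'
from rig import arm
from h import *
for z in (.015,.003):
    arm.move_l([.4862,.2622,z],down(57),feed=.1); print(arm.current_ee_pos(),arm.current_force())
arm.grip(0.0); print(arm.current_width(),arm.current_grasp_force(),arm.current_force(),arm.current_t())
if arm.current_width()>.02:
    arm.move_l([.4862,.2622,.05],feed=.1); print(arm.current_width(),arm.current_grasp_force(),arm.current_ee_pos(),arm.current_t())
a=arm.snapshot("side")[:,:,::-1]
cv2.imwrite("pics/g2.png",cv2.resize(a[170:370,130:430],(750,500)))
E
```

```text
[0.48599545 0.26210388 0.01504517] [ 0.02056812 -0.16748671  0.5235304 ]
[0.48593064 0.26207817 0.00298157] [-0.26774516  0.16888473 -0.14149328]
0.029115265285380956 29.995908737182617 [ 0.05245797 -0.04479626  1.75688271] 20.15
0.02959241989281115 29.99279648065567 [0.48600506 0.2621085  0.04974642] 20.7667
```

View pics/g2.png

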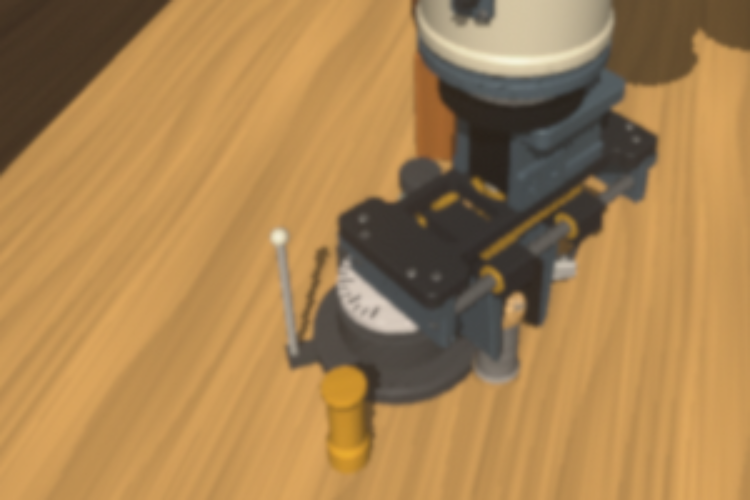

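The spool is held (width 29.6 mm, 30 N), with its underside 3 mm below the reported TCP height. Next I carry it to the tray.

```bash
python3 - <<'E'
from rig import arm
from h import *
C=np.array([.592,-.217]); P=C+.036*np.array([-.912,-.411]); R=down(-65.7)
arm.move_l([.4862,.2622,.28],feed=.25)
arm.move_to([*P,.28],R); print(arm.current_width(),arm.current_t())
arm.move_l([*P,.04],feed=.2); arm.move_l([*P,.0125],feed=.05); arm.sleep(.2)
z=.0125; f0=arm.current_force()[2]
while z>.005:
    z-=.001; arm.move_l([*P,z],feed=.03); f=arm.current_force()[2]
    if f-f0>1.5: break
print(z,f0,f,arm.current_ee_pos())
arm.grip(.055); print(arm.current_width(),arm.current_grasp_force())
arm.move_l([*P,.28],feed=.25); print(arm.current_t())
arm.move_to([P[0]-.12,P[1],.28],down(-90)); arm.sleep(.2)
c=arm.get_calibration("wrist"); np.savez("w4.npz",K=c["intrinsics"],T=c["cam_to_world"])
w=arm.snapshot("wrist")[:,:,::-1]; cv2.imwrite("pics/w4.png",w)
cv2.imwrite("pics/sc4.png",arm.snapshot("scene")[:,:,::-1]); print(arm.current_t())
# pale low-saturation blobs
h=cv2.cvtColor(w,cv2.COLOR_BGR2HSV)
print("pred",[proj("w4",[*p,z]).round(0) for p,z in ((P,.065),((.648,-.213),.065),((.631,-.174),.05))])
d=w.astype(int); q=proj("w4",[*P,.065]).round().astype(int)
x0,y0=max(q[0]-40,0),max(q[1]-40,0); g=w[y0:q[1]+40,x0:q[0]+40].max(2)
n,l,s,ce=cv2.connectedComponentsWithStats((g>140).astype(np.uint8))
for i in range(1,n):
    if s[i,4]>60: u=ce[i]+[x0,y0]; print(s[i],u.round(1),ray("w4",*u,.065).round(4))
E
```

```text
0.02927784174711851 23.7
0.007499999999999997 -0.13268150312163474 9.883169259278368 [ 0.55941009 -0.23189281  0.00801513]
0.054872867522005396 0.0
29.025
29.875
pred [array([323.,  64.]), array([305., -25.]), array([271.,  -3.])]
[ 61   0  19  47 406] [356.8  40.9] [ 0.5836 -0.2698  0.065 ]
[ 26  26  28  33 660] [322.6  65.1] [ 0.5583 -0.2317  0.065 ]
[  0  45  16  35 304] [288.   91.2] [ 0.53   -0.1918  0.065 ]
[ 55  68  25  12 167] [353.8  99.2] [ 0.5212 -0.2679  0.065 ]
```

The spool stands at (0.558,-0.232) with its top at 65 mm, exactly as planned. Since the fingers are short, the gripper body would foul the ball post (32° direction) if the knob were turned in one grip across the bar. I'll turn it in two grips: across the bar to a reading of about 79, then on the bar's ends to 120.

```bash
cat >> h.py <<'E'
A=np.array([.5673,.2088])
def turn(arm,y0,y1,op):
    """grip knob with closing yaw y0, press, turn to y1, let rise, open, lift"""
    P=lambda z:[*A,z]
    arm.move_to(P(.16),down(y0)); arm.grip(op)
    arm.move_l(P(.05),feed=.15); arm.move_l(P(.030),feed=.06); print("above",arm.current_ee_pos().round(4),arm.current_force().round(2))
    arm.grip(0.); print("grip",arm.current_width(),arm.current_grasp_force(),arm.current_force().round(2),arm.current_ee_pos().round(4))
    if arm.current_width()<.01: return
    arm.move_l(P(.026),down(y0),feed=.02); arm.sleep(.2); print("press",arm.current_ee_pos().round(4),arm.current_force().round(2))
    n=int(np.ceil(abs(y1-y0)/8))
    for y in np.linspace(y0,y1,n+1)[1:]:
        arm.move_to(P(.026),down(y)); f=arm.current_force(); print(round(y,1),f.round(1),arm.current_torque().round(2)[2],arm.current_ee_pos()[2].round(4))
        if np.hypot(*f[:2])>35: print("STOP"); break
    arm.sleep(.3)
    y=arm.current_tool_rot()[:,1]; print("yaw",np.degrees(np.arctan2(y[1],y[0])),arm.current_width(),arm.current_t())
    arm.move_l(P(.0305),feed=.02); arm.sleep(.2); print("up",arm.current_force().round(2)); arm.grip(op)
    arm.move_l(P(.16),feed=.2); print(arm.current_t())
E
python3 - <<'E'
from rig import arm
from h import *
turn(arm,-71,-107,.04)
E
```

```text
above [0.5671 0.2087 0.0297] [0.95 0.26 0.52]
grip 0.013607100654874143 29.973632097244263 [-1.04  2.42  2.11] [0.5673 0.2091 0.0302]
press [0.5674 0.2091 0.0265] [-2.89  3.23  9.86]
-78.2 [-2.9  4.   9.3] -0.03 0.0265
-85.4 [-3.   2.9  8.1] -0.03 0.0265
-92.6 [-2.6  3.2 10. ] -0.02 0.0265
-99.8 [-1.7  3.3  9.5] -0.01 0.0265
-107.0 [-3.1  2.5  9. ] 0.03 0.0265
yaw -107.00197506412721 0.013887785302178074 36.075
up [ 0.18  4.91 -4.61]
38.0333
```

```bash
cat >> h.py <<'E'
def measure(im,n,armguess):
    """reading from image n: index and rod directions around A (low saturation against wood / brightness against steel)"""
    hsv=cv2.cvtColor(im,cv2.COLOR_BGR2HSV).astype(np.float32)
    def prof(ang,rs,z,ch):
        o=[]
        for a in ang:
            uv=np.array([proj(n,[A[0]+r*np.cos(a),A[1]+r*np.sin(a),z]) for r in rs],np.float32)
            o.append(cv2.remap(ch,uv[:,0],uv[:,1],cv2.INTER_LINEAR).mean())
        return np.array(o)
    def peak(g,ang):
        w=g-np.median(g); w[w<.5*w.max()]=0
        return np.degrees((ang*w).sum()/w.sum()),w.max()
    ai=np.radians(np.arange(-50,-8,.25)); aa=np.radians(np.arange(armguess-20,armguess+20,.25))
    I=peak(prof(ai,np.arange(.049,.055,.001),.052,hsv[...,2]),ai); R=peak(-prof(aa,np.arange(.066,.098,.002),.051,hsv[...,1]),aa)
    print(n,"idx",I,"arm",R,"reading",(-90-R[0]+I[0])%360)
def look(arm,n,armguess):
    arm.move_to([A[0]-.105,A[1],.29],down(-90)); arm.sleep(.2)
    c=arm.get_calibration("wrist"); np.savez(n+".npz",K=c["intrinsics"],T=c["cam_to_world"])
    w=np.ascontiguousarray(arm.snapshot("wrist")[:,:,::-1]); cv2.imwrite(f"pics/{n}.png",w); measure(w,n,armguess)
E
python3 - <<'E'
from rig import arm
from h import *
measure(cv2.imread("pics/w_vise.png"),"w_vise",-161); measure(cv2.imread("pics/w_vise.png"),"w_vise",-165)
look(arm,"w5",163); print(arm.current_t())
E
```

```text
w_vise idx (np.float64(-26.876472288455556), np.float32(115.82114)) arm (np.float64(-160.64190873290232), np.float32(73.7139)) reading 43.76543644444676
w_vise idx (np.float64(-26.876472288455556), np.float32(115.82114)) arm (np.float64(-160.64190873290232), np.float32(73.7139)) reading 43.76543644444676
w5 idx (np.float64(-26.803879340696117), np.float32(119.968834)) arm (np.float64(162.24066889721217), np.float32(70.89517)) reading 80.95545176209168
38.9917
```

```bash
python3 - <<'E'
from rig import arm
from h import *
turn(arm,-17.3,-57.3,.062)
look(arm,"w6",123); print(arm.current_t())
E
```

```text
above [0.5671 0.2088 0.0297] [ 0.74  0.36 -1.08]
grip 0.03981367352084638 29.996855556964874 [-1.68  1.39  2.74] [0.5673 0.2089 0.0302]
press [0.5673 0.2089 0.0264] [-3.66  0.11  8.97]
-25.3 [-3.3  0.3  9.5] 0.01 0.0264
-33.3 [-3.   0.3  8.6] 0.03 0.0264
-41.3 [-3.5  0.2 10. ] 0.0 0.0264
-49.3 [-3.   1.1  8.9] -0.02 0.0264
-57.3 [-3.7  1.4  9.4] -0.02 0.0264
yaw -57.30071651255763 0.03997426469173015 44.7917
up [-2.28  3.14 -2.26]
46.7
w6 idx (np.float64(-26.874419292044585), np.float32(111.43489)) arm (np.float64(122.39341574907493), np.float32(69.848785)) reading 120.73216495888047
47.6583
```

```bash
python3 - <<'E'
from rig import arm
print(arm.current_force(),arm.current_width()); print(arm.sign_off())
E
```

```text
[-0.07965342  0.30038153 -0.2121714 ] 0.06213079709297134
the job is handed in; nothing more can be done
None
```

The spool stands upright in the tray's empty half, the knob is released and the scale reads about 120° (measured 120.7°); I handed the job in just after 47.7 s, and no verdict came back.

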